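Fence a wall panel in on the sloped gluing board

ROBOT

A 7-joint arm with a two-finger parallel gripper is mounted at the origin on the work surface. World frame = base frame: x ahead of the robot, y to its left, z up, the work surface at z = 0. Lengths are in m, angles in degrees, forces in N, time in s.
With the tool pointing down it reaches from about 0.4 to 0.85 m from the base axis. Payload 10.4 kg.
Tool frame: the origin (TCP) lies between the finger pads; the fingertips stand 17 mm ahead of it and the grasp point (between the pads) lies 2 mm behind it (nose_length is the distance from the TCP to the fingertips, in m); z points along the fingers, y is the direction in which the jaws open and shut (so a half turn about z gives the same grasp; the last joint's range is limited). The gripper opens to 87 mm and grips with 3 to 60 N. Pads are 19 mm wide; open, the fingers measure 117 mm over their backs; the gripper's body (75 mm by 190 mm) begins 51 mm behind the grasp point.
Start: joints at [-77.326, 19.034, -3.707, 83.658, 1.238, 77.344, -5.071], TCP at [0.151, 0.607, 0.24] pointing down, gripper open.
Joint ranges: [-148.97, 148.97], [-28.65, 121.19], [-84.17, 76.75], [9.2, 138.47], [-72.65, 252.65], [3.7, 117.97], [-149.18, 149.18]. Speed limits (degrees/s): [127.2, 127.2, 159.86, 159.86, 180, 180, 180].

INTERFACE

Orientations are given as [roll, pitch, yaw] about the fixed x, y, z axes, in that order (R = Rz(yaw) Ry(pitch) Rx(roll)).
In Python, from station import read_state, grab_frame, job_done, nose_length gives the robot as it stands. The module is installed in compiled form; this text tells all that it offers.
- The arm moves only by the tool servo_tool, never from a script. Its argument "moves" is a list that holds one entry, the list of rows, each a list of 7 numbers: the shift along the tool's x, y, z in units of 25 mm (1.0 is 25 mm), then the turn, a rotation vector about the tool's x, y, z in units of 5 degrees (1.0 is 5 degrees), then the gripper command: -1 is fully open, 1 is shut, values between are in proportion. A call has exactly 10 rows; each row is the pose to reach, as a shift and turn from the pose commanded when the call began, along the tool's axes at that moment; what a row does not reach only later rows make up. A row lasts 1/12 s, in which the tool goes at most 41.7 mm and 7.16 degrees, less where a joint would pass 70% of its speed; a pose out of reach is approached as far as the arm can. A call with a gripper value outside its range is refused whole. The fingers move at their own pace and stop on an object; "newtons" is the grip in N (left out, the last holds). Time passes only in rows, so rows that repeat a pose let the fingers close, or fill a call up. It gives the time, the measured TCP pose, the force and the opening at its end, in the units of the state.
- read_state(): the state, without advancing time (a new reading comes with each control period).
- grab_frame(name): name is "side" or "top" or "wrist"; returns a dict with "img" (384x512x3 uint8, red, green, blue), "fx", "fy", "cx", "cy" (pixels), "R" (3x3) and "t" (3): a world point X has camera coordinates R X + t. Camera axes: x right, y down, z forward; pixel columns grow to the right and rows downward; lengths in m; the calibration is good to about 2 mm. The wrist camera is an equidistant fisheye: a pixel r from the principal point sees the ray r / f radians off the axis. A picture is of the moment at which its call begins. There is no depth.
- job_done(): hands the job in, once; it reports no verdict.
The state is a dict: "time": time; "joints": joint angles; "joint_vel": joint speeds; "joint_torque": joint torques, N m; "ee_pos": TCP position; "ee_rot": TCP orientation; "wrist_force": force on the tool from outside, world axes, zero at the start; "torque": the same for the moment, N m; "opening": finger opening in m.
Only numpy, scipy, OpenCV 4.12 (cv2) and the standard library are available. Lean on these libraries where they do the work, as an engineer would, in place of code of your own. Each camera call takes 0.05 s, during which the arm holds its last target. There are 200 camera calls.

TASK

Lay the long white wall panel with the two windows on the sloped gluing board, lengthwise up the slope, resting against the cleat at the bottom, and let go of it. Then squeeze the fence's lock tab and keep it squeezed while you slide the fence along until it has pushed the panel snug against the end stop; let go so that the fence locks there. Leave the other things on the table where they are.

Things in the scene. Friction and masses are not known exactly. Their poses are not given: they have to be found in the camera images.
- panel: White wall panel with two 32 mm square window openings, 120 mm long (x), 48 wide (y), 18 thick, 70 g; starts flat on the 3 mm thick green mat. Origin: centre of its underside. Its middle 28 mm is solid: grip there across the 48 mm. Either end may go up the slope. The shorter plain panel and the stair block near it change places with it.
- bed: Plywood bed of the sloped gluing board, fixed, tilted 18 degrees, frame tilted with it. Origin: on its top surface, 60 mm above the table; x up the slope (away from the robot), y along the cleat towards the end stop, z square out of the surface. Bed: x -90 to +130 mm, y -135 to +135. Two 14 mm high rails carry the fence at x = 70 to 78 and 118 to 126.
- cleat (a point): Middle of the cleat's inner face on the bed (bed x = -75, y = 0, z = 0 mm). The cleat is a wooden strip 12 mm high along the bed's lower edge. A panel lengthwise up the slope against it has its origin at bed x = -15 mm.
- stop (a point): Middle of the end stop's inner face on the bed (bed x = 0, y = +105, z = 0 mm). The stop is a wooden bar 20 mm high from bed x = -70 to +70. A panel against it has its origin at bed y = +81 mm. Set the panel down about 30 mm short of it, for finger room on both sides; the fence pushes it the rest of the way.
- fence (a joint): Fence position along bed y, m: starts near 0, grows towards the end stop. An aluminium bar 24 mm high, bed x -68 to +66 mm; its face towards the stop is at bed y = -45 mm + this value: it pins the panel to the stop at 0.102. A toothed rack locks it unless the tab is pressed: notches 14 mm apart, +-2 mm play each, one for 0.099 to 0.103. Tab pressed, it slides with 2 N.
- fence_grip (a point): Midway between the outer faces of the lock tab and the fixed post on the fence's carriage (bed x = 104, y = -73 + fence, z = 54 mm); moves with the fence. Tab (bare steel plate) down the slope, post (dark) up the slope: both 30 mm wide along y, 34 mm over both, standing from the carriage top z = 26 to z = 68 or more.
- tab (a joint): How far the lock tab is pressed, m: 0 sprung out (locked), 0.008 fully in; frees the fence from 0.005. Pinch it from above towards the post, along bed x, tool square to the bed: 8 N at first, 12 N fully in; springs back by itself. Only the tab moves: squeezed, the pair is 26 mm wide and its middle is 4 mm up the slope of fence_grip.
- blank: Plain white panel without windows, 80 x 48 x 18 mm, on the mat: leave alone. Origin: centre of its underside.
- stair: White stair-shaped block of five steps, 90 x 40 x 50 mm, on the mat: leave alone. Origin: centre of its underside.
- glue: White glue bottle with pointed tip, 44 mm across, 135 mm tall, standing beyond the mat's middle: leave alone. Origin: centre of its underside.
- pencil: Black mechanical pencil, 140 x 9 x 9 mm, lying at the mat's far edge: leave alone. Origin: centre of its underside.
- offcut: Brown card offcut, 70 x 60 x 6 mm, lying at the mat's far edge: leave alone. Origin: centre of its underside.

How it is judged (in metres and radians):
On the way, in this order (a step that is already met when the one before it is completed fails the run):
1. the windowed panel lies on the slope against the cleat, lengthwise up the slope and let go, with the fence still back (z of panel in the frame of bed between -0.004 and 0.005 m and angle between the z axis of panel and the z axis of bed, either way round below 0.08 rad and x of panel in the frame of bed between -0.019 and -0.008 m and angle between the x axis of panel and the x axis of bed, either way round below 0.15 rad and contact force between panel and the fingers below 0.1 N and value of joint fence below 0.06 m), for 0.2 s.
2. the fence slides in with its lock tab held pressed (value of joint tab above 0.003 m and value of joint fence above 0.06 m and velocity of joint fence above 0.003 m/s), for 0.1 s.
At the end, for the whole second after the job is handed in: The windowed panel lies flat on the sloped bed (within 5 degrees), lengthwise up the slope, within about 6 mm of the cleat and within 6 mm of the end stop; the fence stands against its other side (at most 6 mm of play in all) with its tab sprung out, so locked; everything is let go and at rest (z of panel in the frame of bed between -0.004 and 0.005 m and angle between the z axis of panel and the z axis of bed, either way round below 0.08 rad and x of panel in the frame of bed between -0.019 and -0.008 m and angle between the x axis of panel and the x axis of bed, either way round below 0.08 rad and y of panel in the frame of bed above 0.075 m and value of joint fence above 0.096 m and value of joint tab below 0.001 m and linear speed of panel below 0.01 m/s and velocity of joint fence below 0.005 m/s); the robot touches nothing.
It fails at once if another thing on the table is pushed out of place (more than 25 mm) (distance of any of blank, stair, glue, pencil, offcut from where it was at the start of the episode above 0.025 m).
It also fails if it takes over 54 s, if anything falls off the work surface, if the arm or the gripper's body presses on something with over 40 N, if the wrist force passes 120 N, or if a joint passes its speed limit or range.

## Working session

There is one attempt and no reset: what is moved stays moved. The work goes in short steps, Python scripts to look and compute and a tool call to move; the robot and the scene stay as the last step left them, time stands still between calls to the robot, and variables do not carry over. Pictures are saved under pics/ and viewed, about 8 in all and at most 12, crops included, and the job is handed in when it is done.

Besides the shell and the picture viewer there is one more tool, called after "Emit:" by a JSON object that holds its "api" and its "payload", one argument or row to a line. servo_tool: Moves the arm, as the interface text tells. Its arguments: {"type":"object","properties":{"moves":{"type":"array"},"newtons":{"type":"number"}},"required":["moves"]}

```bash
mkdir -p pics
cat > h.py <<'E'
import numpy as np,cv2
from station import *
from scipy.spatial.transform import Rotation as Ro
def save(n,f,crop=None,s=1):
    im=f["img"][:,:,::-1]
    if crop: im=im[crop[1]:crop[3],crop[0]:crop[2]]
    cv2.imwrite("pics/"+n,cv2.resize(im,None,fx=s,fy=s,interpolation=cv2.INTER_CUBIC))
def ray(f,u,v,fish=False):
    x=np.array([(u-f["cx"])/f["fx"],(v-f["cy"])/f["fy"]]);
    if fish:
        r=np.linalg.norm(x); d=np.array([*(x/max(r,1e-9)*np.sin(r)),np.cos(r)])
    else: d=np.array([*x,1.])
    R=np.array(f["R"]);t=np.array(f["t"]);d=R.T@d
    return -R.T@t,d/np.linalg.norm(d)
def onz(f,u,v,z,fish=False):
    c,d=ray(f,u,v,fish);return c+d*(z-c[2])/d[2]
def cross(*rs):
    A=0;b=0
    for c,d in rs: P=np.eye(3)-np.outer(d,d);A=A+P;b=b+P@c
    X=np.linalg.solve(A,b);return X,[np.linalg.norm((np.eye(3)-np.outer(d,d))@(X-c)) for c,d in rs]
def proj(f,X):
    p=np.array(f["R"])@X+np.array(f["t"]);return f["fx"]*p[0]/p[2]+f["cx"],f["fy"]*p[1]/p[2]+f["cy"]
E
python3 - <<'E'
from h import *
import pickle
F={n:grab_frame(n) for n in("side","top","wrist")}
pickle.dump(F,open("f0.pkl","wb"))
for n in F:
    f=F[n]; print(n,f["fx"],f["cx"],f["cy"],np.round(f["R"],3).tolist(),np.round(f["t"],3)); print(-np.array(f["R"]).T@f["t"])
save("side0.png",F["side"],s=1.5);save("top0.png",F["top"],s=1.5);save("wrist0.png",F["wrist"],s=1.2)
s=read_state();print(s,nose_length)
E
```

```text
side 437.7132803532693 262.0008388047133 192.30998039175105 [[0.985, -0.172, 0.013], [-0.082, -0.533, -0.842], [0.152, 0.829, -0.539]] [-0.588  0.163  1.062]
[ 0.43157903 -0.89392337  0.71702731]
top 465.0817713635033 263.51322785733794 196.3241521933127 [[0.01, -1.0, -0.004], [-0.979, -0.009, -0.206], [0.206, 0.006, -0.979]] [0.    0.581 1.175]
[ 0.32709576 -0.00203135  1.26972933]
wrist 297.3186396354542 254.21143977980574 194.0777316119747 [[0.242, 0.97, -0.001], [0.941, -0.235, 0.245], [0.237, -0.06, -0.97]] [-0.625 -0.029  0.388]
[0.08612402 0.6228125  0.38277378]
{'time': 0.15, 'joints': array([-77.32360267,  19.0627999 ,  -3.70574344,  83.69327963,
         1.23689375,  77.34234107,  -5.06935789]), 'joint_vel': array([ 0.02608595, -0.14012451,  0.1048428 , -0.12475756,  0.10775667,
       -0.00845123, -0.14733174]), 'joint_torque': array([ 1.88066027e-03, -6.23634410e+01,  2.53930211e-02, -3.90139318e+01,
       -6.12752326e-02,  3.72416968e-02,  6.67538643e-05]), 'ee_pos': array([0.15084269, 0.60625882, 0.23895991]), 'ee_rot': array([-1.79941413e+02,  2.17839902e-03,  1.66029601e+02]), 'wrist_force': array([-0.59826571,  0.4582374 ,  0.46491488]), 'torque': array([-0.00556268,  0.01739565,  0.00046501]), 'opening': 0.0869780810611375} 0.017
```

View pics/side0.png

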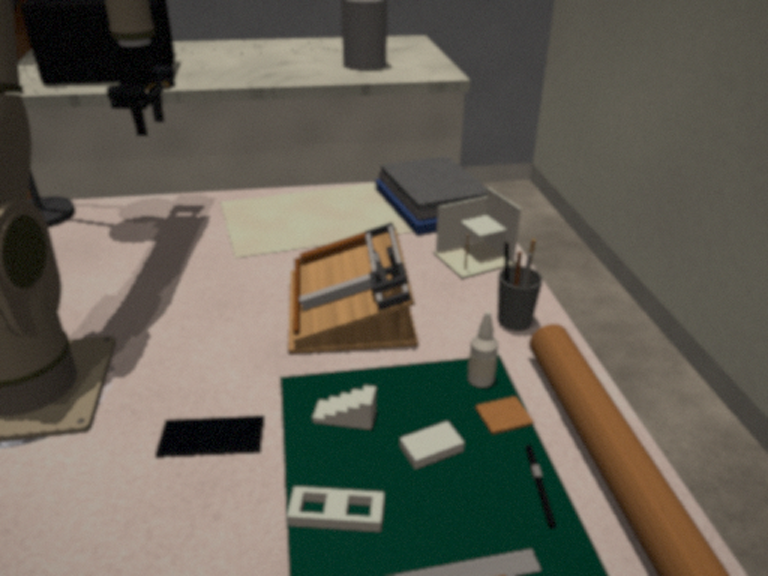

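View pics/top0.png

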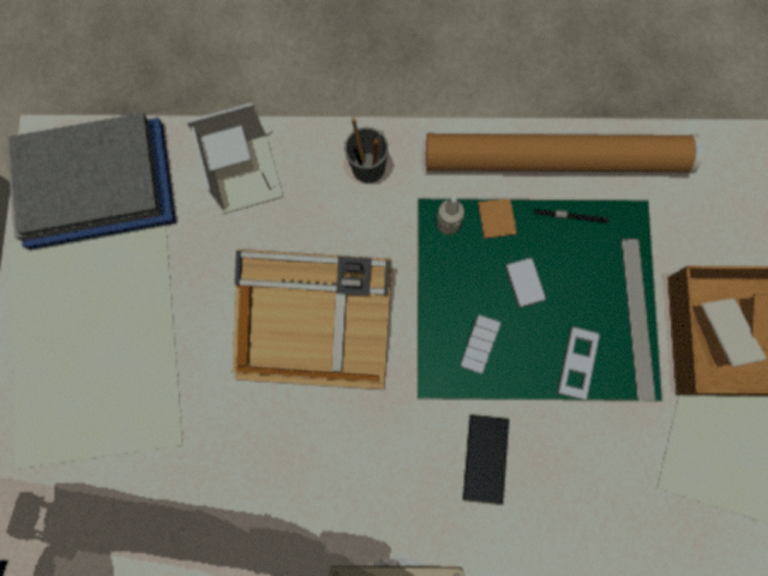

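The side view shows the board mid-scene (about (350,295) of 768x576), with the windowed panel at (335,508). In the top view the panel is at (579,363), the fence at (340,330), its carriage at (353,277), the stop at (243,330) and the cleat at (310,376).

Run:
```python
from h import *
import pickle
F=pickle.load(open("f0.pkl","rb"))
a=F["top"]["img"][160:265,150:270,::-1];b=F["side"]["img"][140:240,185:285,::-1]
a=cv2.resize(a,(686,600),interpolation=3)[:, :];b=cv2.resize(b,(600,600),interpolation=3)
cv2.imwrite("pics/a.png",a);cv2.imwrite("pics/b.png",b)
# panel
f=F["top"];im=f["img"].astype(int)
def mask(n,roi):
    im=F[n]["img"].astype(int);u0,v0,u1,v1=roi;m=np.zeros(im.shape[:2],np.uint8)
    m[v0:v1,u0:u1]=(im[v0:v1,u0:u1,0]>85)*255;return m
for n,roi in(("top",(368,212,405,269)),("side",(185,318,262,360))):
    m=mask(n,roi);c,h=cv2.findContours(m,cv2.RETR_CCOMP,cv2.CHAIN_APPROX_NONE)
    for i,k in enumerate(c):
        if cv2.contourArea(k)<15:continue
        M=cv2.moments(k);ctr=(M['m10']/M['m00'],M['m01']/M['m00']);r=cv2.minAreaRect(k)
        print(n,h[0][i][3],cv2.contourArea(k),np.round(ctr,1),np.round(cv2.boxPoints(r),1).tolist())
        if n=="top":
            print(" top z=.021",[np.round(onz(f,*p,.021)[:2],4).tolist() for p in cv2.boxPoints(r)],onz(f,*ctr,.021))
```

```text
top -1 851.5 [385.6 243.4] [[368.0, 218.0], [404.0, 218.0], [404.0, 268.0], [368.0, 268.0]]
 top z=.021 [[0.5318, -0.2783], [0.5327, -0.3759], [0.3983, -0.3688], [0.3974, -0.2734]] [ 0.46322382 -0.32298144  0.021     ]
top 0 135.5 [383.4 252.4] [[375.8999938964844, 257.3999938964844], [378.3999938964844, 245.10000610351562], [390.8999938964844, 247.60000610351562], [388.3999938964844, 259.8999938964844]]
 top z=.021 [[0.4257, -0.2955], [0.4586, -0.3034], [0.4522, -0.3366], [0.4193, -0.3285]] [ 0.43900805 -0.31602879  0.021     ]
top 0 133.5 [387.9 230.9] [[380.20001220703125, 235.3000030517578], [383.1000061035156, 223.5], [395.6000061035156, 226.60000610351562], [392.6000061035156, 238.39999389648438]]
 top z=.021 [[0.4849, -0.3093], [0.517, -0.3186], [0.5088, -0.3519], [0.4768, -0.3425]] [ 0.4969868  -0.33055461  0.021     ]
side -1 1751.5 [218.9 338.2] [[185.0, 359.0], [185.0, 318.0], [255.0, 318.0], [255.0, 359.0]]
side 0 137.5 [238.9 338.8] [[231.0, 344.0], [231.0, 334.0], [247.0, 334.0], [247.0, 344.0]]
side 0 134.0 [208.1 336.7] [[199.6999969482422, 340.8999938964844], [200.5, 330.79998779296875], [216.60000610351562, 332.1000061035156], [215.6999969482422, 342.20001220703125]]
```

View pics/a.png

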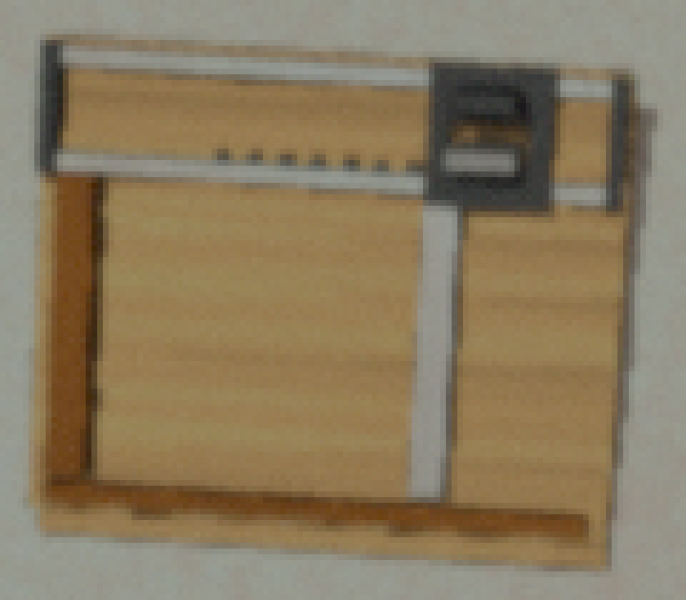

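View pics/b.png

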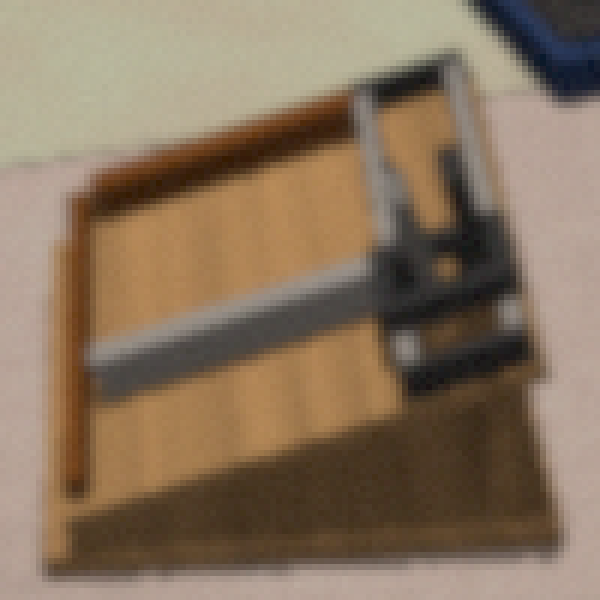

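Top crop: stop inner edge (103,178)–(88,480), cleat along v≈490–530, fence bar near end (411..441,497), tab (478,160), post (487,105). Side crop: bed near-right corner (68,520), right rear (540,375), fence near end (90,350), tab tip (388,170), post tip (447,155). I'll cast rays and solve for the bed pose from these points.

```bash
cat > bed.py <<'E'
from h import *
import pickle
from scipy.optimize import least_squares
F=pickle.load(open("f0.pkl","rb"));T,S=F["top"],F["side"]
tp=lambda u,v:(150+(u+.5)/5.717-.5,160+(v+.5)/5.714-.5)
sp=lambda u,v:(185+(u+.5)/6-.5,140+(v+.5)/6-.5)
P={"stop near":((-70,105,20),(85,480),(95,188)),"stop far":((70,105,20),(103,178),(357,100)),
"fence near":((-68,-45,24),(411,497),(89,348)),
"bed nr":((-90,-135,0),(608,566),(68,520)),"bed rr":((130,-135,0),(632,75),(540,375)),
"bed nl":((-90,135,0),(40,530),(55,243)),
"tab":None,"post":None}
P["tab"]=((91,-73,74),(478,148),(388,172));P["post"]=((118,-73,74),(487,92),(447,155))
X={}
for k,(m,a,b) in P.items():
    X[k],r=cross(ray(T,*tp(*a)),ray(S,*sp(*b)));print(k,np.round(X[k]*1000,1),np.round(np.array(r)*1000,1))
def BR(yaw,t=18):return Ro.from_euler("z",yaw,degrees=True).as_matrix()@Ro.from_euler("y",-t,degrees=True).as_matrix()
K=[k for k in P if k not in("tab","post","fence near")]
def res(p,free=False):
    return np.concatenate([(BR(p[3],p[4])@np.array(P[k][0])+p[:3]-X[k]*1000) for k in K])
s=least_squares(res,[600,100,60,0,18],loss="soft_l1",f_scale=3)
p=s.x;print(np.round(p,2));print(dict(zip(K,np.round(s.fun.reshape(-1,3),1).tolist())))
R=BR(p[3],p[4])
for k in("fence near","tab","post"):print(k,"in bed",np.round(R.T@(X[k]*1000-p[:3]),1))
E
python3 bed.py
```

```text
stop near [453.8 262.5  59.9] [0.5 0.5]
stop far [585.  251.8 104.8] [0.6 0.6]
fence near [445.  113.3  62.2] [1.6 1.6]
bed nr [423.2  24.5  32.2] [4.7 4.7]
bed rr [634.   14.9  93.9] [2.9 2.9]
bed nl [433.4 292.9  11.9] [1.1 1.1]
tab [580.7  79.4 162.3] [5.3 5.3]
post [604.6  75.6 170.5] [4.2 4.2]
[517.16 153.79  58.29  -3.13  16.71]
{'stop near': [-3.5, 0.1, -2.6], 'stop far': [-0.9, 3.5, -7.2], 'bed nr': [0.5, -0.8, 0.2], 'bed rr': [0.1, -2.7, 1.8], 'bed nl': [5.1, 0.4, 20.5]}
fence near in bed [-65.7 -44.3  23.8]
tab in bed [ 94.6 -70.8  80.2]
post in bed [119.9 -73.3  81.1]
```

```bash
cat > go.py <<'E'
from h import *
# delta from current measured pose to target pos (m) and R target, in move units
def delta(pos,Rt=None,verbose=True):
    s=read_state();R=Ro.from_euler("xyz",s["ee_rot"],degrees=True).as_matrix()
    d=R.T@(np.array(pos)-s["ee_pos"])/.025
    w=np.zeros(3) if Rt is None else Ro.from_matrix(R.T@Rt).as_rotvec(degrees=True)/5
    print("t",round(s["time"],2),"pos",np.round(s["ee_pos"],4),"rot",np.round(s["ee_rot"],2),"op",round(s["opening"],4),"j",np.round(s["joints"],0),"F",np.round(s["wrist_force"],1))
    print("delta",np.round(d,3),np.round(w,3));return d,w
E
sed -i 's/^K=.*/K=[k for k in P if k in("stop near","stop far","bed nr","bed rr")]/' bed.py
python3 - <<'E'
from go import *
delta([.46,.15,.28]);delta([.46,-.323,.22])
E
python3 bed.py
```

```text
t 0.15 pos [0.1508 0.6063 0.239 ] rot [-179.94    0.    166.03] op 0.087 j [-77.  19.  -4.  84.   1.  77.  -5.] F [-0.6  0.5  0.5]
delta [-16.407 -14.727  -1.626] [0. 0. 0.]
t 0.15 pos [0.1508 0.6063 0.239 ] rot [-179.94    0.    166.03] op 0.087 j [-77.  19.  -4.  84.   1.  77.  -5.] F [-0.6  0.5  0.5]
delta [-20.974 -33.085   0.793] [0. 0. 0.]
stop near [453.8 262.5  59.9] [0.5 0.5]
stop far [585.  251.8 104.8] [0.6 0.6]
fence near [445.  113.3  62.2] [1.6 1.6]
bed nr [423.2  24.5  32.2] [4.7 4.7]
bed rr [634.   14.9  93.9] [2.9 2.9]
bed nl [433.4 292.9  11.9] [1.1 1.1]
tab [580.7  79.4 162.3] [5.3 5.3]
post [604.6  75.6 170.5] [4.2 4.2]
[518.17 153.68  59.68  -3.56  16.57]
{'stop near': [-1.7, 0.5, -1.0], 'stop far': [1.0, 2.8, -6.0], 'bed nr': [0.5, -0.2, 1.8], 'bed rr': [0.1, -3.8, 2.9]}
fence near in bed [-66.8 -44.8  22.5]
tab in bed [ 93.5 -70.3  79.3]
post in bed [118.9 -72.6  80.2]
```

Emit:
{"api": "servo_tool", "payload": {
  "moves": [
    [[-16.4,-14.7,-1.6,0,0,0,-1],[-16.4,-14.7,-1.6,0,0,0,-1],[-16.4,-14.7,-1.6,0,0,0,-1],[-16.4,-14.7,-1.6,0,0,0,-1],[-16.4,-14.7,-1.6,0,0,0,-1],[-16.4,-14.7,-1.6,0,0,0,-1],[-16.4,-14.7,-1.6,0,0,0,-1],[-16.4,-14.7,-1.6,0,0,0,-1],[-16.4,-14.7,-1.6,0,0,0,-1],[-16.4,-14.7,-1.6,0,0,0,-1]]
  ],
  "newtons": 25
}}

```text
time: 0.98
ee_pos: [0.3848, 0.2607, 0.2699]
ee_rot: [180.0, -0.0, 166.0]
wrist_force: [1.7, 0.7, 0.7]
opening: 0.0872
```

Emit:
{"api": "servo_tool", "payload": {
  "moves": [
    [[-5.8,-4.3,-0.4,0,0,0,-1],[-5.8,-4.3,-0.4,0,0,0,-1],[-5.8,-4.3,-0.4,0,0,0,-1],[-5.8,-4.3,-0.4,0,0,0,-1],[-5.8,-4.3,-0.4,0,0,0,-1],[-5.8,-4.3,-0.4,0,0,0,-1],[-5.8,-4.3,-0.4,0,0,0,-1],[-5.8,-4.3,-0.4,0,0,0,-1],[-5.8,-4.3,-0.4,0,0,0,-1],[-5.8,-4.3,-0.4,0,0,0,-1]]
  ]
}}

```text
time: 1.82
ee_pos: [0.4984, 0.1245, 0.2797]
ee_rot: [180.0, -0.0, 166.2]
wrist_force: [0.4, -0.3, -0.6]
opening: 0.0874
```

Run:
```python
from go import *
import pickle
f=grab_frame("wrist");pickle.dump(f,open("w1.pkl","wb"));save("w1.png",f,s=1.55)
delta([.46,-.323,.22])
```

```text
t 1.87 pos [0.4985 0.1243 0.2797] rot [ 1.7998e+02 -2.0000e-02  1.6614e+02] op 0.0869 j [-43.   3.  25.  98.  -1.  79.  58.] F [-0.  -0.7  0.4]
delta [ -2.794 -17.74    2.382] [0. 0. 0.]
```

View pics/w1.png

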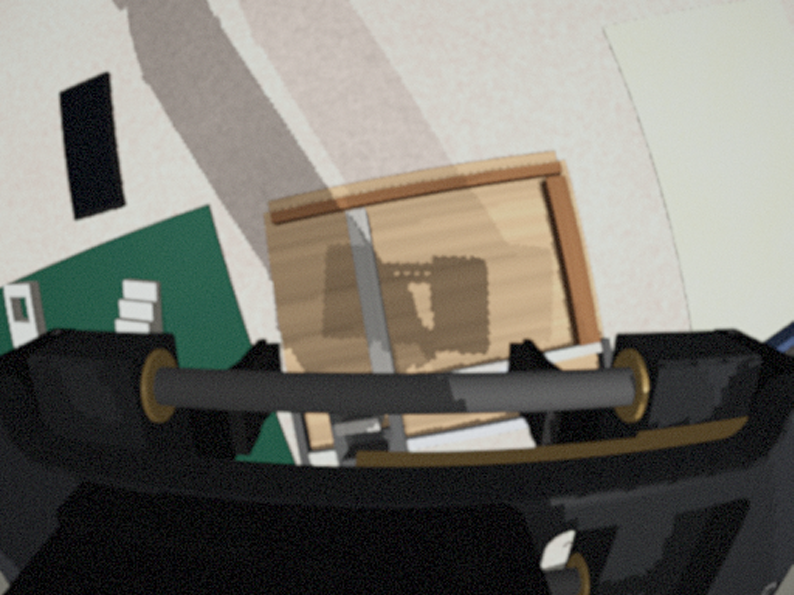

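The wrist view shows the board: stop inner top corners (544,180) and (580,345), fence near end (346..366,210), bed near corners (266,203) and (555,152). I'll refine with three views and the tilt fixed at 18°.

```bash
cat > bed2.py <<'E'
from bed import *
W=pickle.load(open("w1.pkl","rb"))
wp=lambda u,v:((u+.5)/1.55-.5,(v+.5)/1.55-.5)
obs=[(k,P[k][0],ray(f,*g(*P[k][i]))) for f,g,i in((T,tp,1),(S,sp,2)) for k in("stop near","stop far","bed nr","bed rr","fence near")]
obs+=[(k,m,ray(W,*wp(*u),True)) for k,m,u in(("stop near",(-70,105,20),(544,180)),("stop far",(70,105,20),(580,345)),("fence near",(-68,-45,24),(366,209)),("bed nr",(-90,-135,0),(267,214)))]
for k in("stop near","fence near","bed nr","stop far"):
    print(k,[np.round(a*1000,1) if isinstance(a,np.ndarray) else np.round(np.array(a)*1000,1) for a in cross(*[o[2] for o in obs if o[0]==k])])
def res(p,t=18):
    o=[]
    for k,m,(c,d) in obs:
        m=np.array(m,float); m[1]+=p[4]*("fence" in k)
        v=BR(p[3],t)@m+p[:3]-c*1000;o.append(v-d*(d@v))
    return np.concatenate(o)
s=least_squares(res,[518,153,60,-3.5,0],loss="soft_l1",f_scale=2)
print(np.round(s.x,2));print([(o[0],round(float(np.linalg.norm(e)),1)) for o,e in zip(obs,res(s.x).reshape(-1,3))])
s2=least_squares(lambda q:res(q[:5],q[5]),[518,153,60,-3.5,0,18],loss="soft_l1",f_scale=2);print("tilt free",np.round(s2.x,2))
E
python3 bed2.py | tail -8
python3 - <<'E'
from h import *
import pickle
# panel windows as seen by wrist? skip
E
```

```text
post in bed [118.9 -72.6  80.2]
stop near [array([453.8, 261.5,  60.3]), array([1. , 0.5, 1. ])]
fence near [array([445. , 114.5,  61.2]), array([1.9, 1.6, 1. ])]
bed nr [array([424.6,  26.5,  29.7]), array([6.3, 3.4, 3.1])]
stop far [array([584.1, 253.3, 103.1]), array([1.3, 2. , 2.7])]
[ 5.1947e+02  1.5463e+02  5.8990e+01 -3.5400e+00  4.4000e-01]
[('stop near', 0.7), ('stop far', 2.8), ('bed nr', 7.1), ('bed rr', 2.8), ('fence near', 2.2), ('stop near', 2.6), ('stop far', 2.9), ('bed nr', 2.3), ('bed rr', 5.5), ('fence near', 1.3), ('stop near', 2.1), ('stop far', 3.0), ('fence near', 0.8), ('bed nr', 3.7)]
tilt free [ 5.1947e+02  1.5478e+02  5.8570e+01 -3.4500e+00  3.3000e-01  1.7420e+01]
```

Emit:
{"api": "servo_tool", "payload": {
  "moves": [
    [[-1.4,-8.8,0,0,0,0,-1],[-2.8,-15,0,0,0,0,-1],[-2.8,-15,0,0,0,0,-1],[-2.8,-16,0,0,0,0,-1],[-2.8,-16,0,0,0,0,-1],[-2.8,-16,0,0,0,0,-1],[-2.8,-16,0,0,0,0,-1],[-2.8,-16,0,0,0,0,-1],[-2.8,-16,0,0,0,0,-1],[-2.8,-16,0,0,0,0,-1]]
  ]
}}

```text
time: 2.7
ee_pos: [0.4695, -0.2846, 0.2802]
ee_rot: [-180.0, 0.1, 166.0]
wrist_force: [0.8, 0.3, 0.0]
opening: 0.0872
```

Run:
```python
from go import *
import pickle
f=grab_frame("wrist");pickle.dump(f,open("w2.pkl","wb"));save("w2.png",f,s=1.2)
im=f["img"].astype(int);m=((im[:,:,0]>100)*255).astype(np.uint8)
c,h=cv2.findContours(m,cv2.RETR_CCOMP,cv2.CHAIN_APPROX_NONE)
T=pickle.load(open("f0.pkl","rb"))["top"]
for i,k in enumerate(c):
    a=cv2.contourArea(k)
    if a<150 or a>20000:continue
    M=cv2.moments(k);ctr=(M['m10']/M['m00'],M['m01']/M['m00'])
    print(h[0][i][3],a,np.round(ctr,1),onz(f,*ctr,.021,True))
    for t in((383.4,252.4),(387.9,230.9)):
        X,r=cross(ray(T,*t),ray(f,*ctr,True))
        if r[0]<.01:print("   cross",X,r)
delta([.468,-.3233,.15])
```

```text
-1 280.0 [358.7 357.4] [ 0.87311753 -0.17458492  0.021     ]
-1 178.0 [164.6 292.5] [ 0.63015462 -0.47680424  0.021     ]
-1 227.0 [313.8 270.2] [ 0.64474481 -0.23267044  0.021     ]
   cross [ 0.45910443 -0.25524331  0.32545724] [np.float64(0.005627424910073359), np.float64(0.0056274249100734496)]
-1 616.0 [188.9 282.5] [ 0.61923903 -0.42894824  0.021     ]
-1 416.5 [304.  233.5] [ 0.57950297 -0.23626746  0.021     ]
   cross [ 0.45951078 -0.25800445  0.29730851] [np.float64(8.853273070545961e-05), np.float64(8.853273070556229e-05)]
-1 1962.0 [354.8 166.9] [ 0.4998683  -0.14415603  0.021     ]
   cross [ 0.41818292 -0.23919449  0.33513642] [np.float64(0.007488502379916998), np.float64(0.007488502379916991)]
25 462.0 [226.8 192.4] [ 0.49204705 -0.32950556  0.021     ]
   cross [ 0.4972704  -0.33322644  0.00571366] [np.float64(0.002280419212757828), np.float64(0.0022804192127579394)]
25 498.0 [225.8 151. ] [ 0.4356812  -0.31562664  0.021     ]
   cross [ 0.4369687  -0.31488927  0.02602515] [np.float64(0.0016775355563070572), np.float64(0.001677535556307007)]
t 2.75 pos [ 0.4677 -0.2897  0.2801] rot [-1.7983e+02  7.0000e-02  1.6568e+02] op 0.0871 j [-16.  10.  49.  94.  -7.  80. 110.] F [-4.5 -2.  -0.8]
delta [-0.336 -1.285  5.209] [0. 0. 0.]
```

View pics/w2.png

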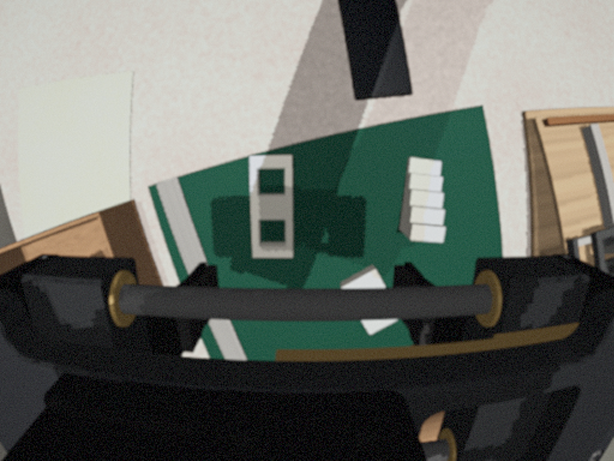

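The wrist view shows the panel clear and aligned (windows at (271,181) and (271,231)); the centre agrees with the top view to about 3 mm.

Emit:
{"api": "servo_tool", "payload": {
  "moves": [
    [[-0.2,-1.3,1.6,0,0,0,-1],[-0.2,-1.3,3.2,0,0,0,-1],[-0.2,-1.3,4.8,0,0,0,-1],[-0.2,-1.3,6.4,0,0,0,-1],[-0.2,-1.3,7.2,0,0,0,-1],[-0.2,-1.3,7.2,0,0,0,-1],[-0.2,-1.3,7.2,0,0,0,-1],[-0.2,-1.3,7.2,0,0,0,-1],[-0.2,-1.3,7.2,0,0,0,-1],[-0.2,-1.3,7.2,0,0,0,-1]]
  ]
}}

```text
time: 3.58
ee_pos: [0.4685, -0.3148, 0.1016]
ee_rot: [180.0, 0.2, 166.1]
wrist_force: [0.6, 0.0, -0.6]
opening: 0.0874
```

Run:
```python
from go import *
import pickle
f=grab_frame("wrist");save("w3.png",f,s=1.2)
Rt=Ro.from_euler("xyz",[180,0,166]).as_matrix()
im=f["img"].astype(int);g=((im[:,:,1]-im[:,:,0]>15)).astype(np.uint8)*255
m=((im.min(2)>70)*255).astype(np.uint8)
c,h=cv2.findContours(m,cv2.RETR_CCOMP,cv2.CHAIN_APPROX_NONE)
for i,k in enumerate(c):
    a=cv2.contourArea(k)
    if a<300 or a>30000:continue
    M=cv2.moments(k);ctr=(M['m10']/M['m00'],M['m01']/M['m00'])
    print(h[0][i][3],a,np.round(ctr,1),np.round(onz(f,*ctr,.021,True),4),[np.round(onz(f,*p,.021,True)[:2],4).tolist() for p in cv2.boxPoints(cv2.minAreaRect(k))])
delta([.467,-.3235,.0225],Ro.from_euler("xyz",[180,0,166],degrees=True).as_matrix())
```

```text
-1 3587.5 [440.2 178.2] [ 0.4848 -0.1486  0.021 ] [[0.5086, -0.1839], [0.4412, -0.1719], [0.4551, -0.1027], [0.5313, -0.1119]]
16 1398.5 [241.6 164.9] [ 0.4344 -0.3159  0.021 ] [[0.4174, -0.3268], [0.4248, -0.2975], [0.4519, -0.3041], [0.4444, -0.3341]]
t 3.63 pos [ 0.4683 -0.3147  0.1013] rot [1.7999e+02 1.5000e-01 1.6605e+02] op 0.087 j [ -8.  23.  45. 104. -19.  60. 120.] F [-0.3 -0.2 -0.7]
delta [-0.026 -0.354  3.15 ] [0.002 0.031 0.01 ]
```

View pics/w3.png

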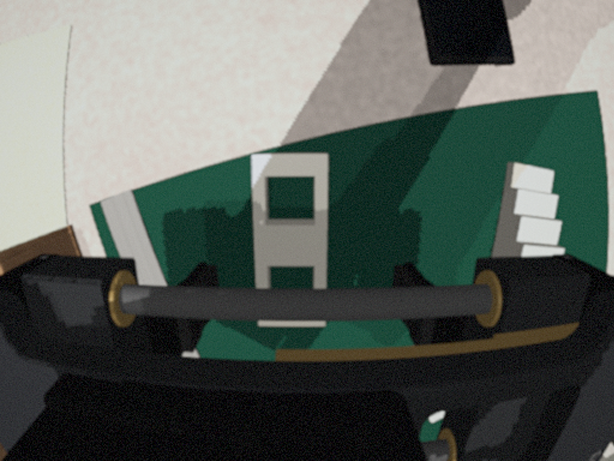

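Run:
```python
from go import *
f=grab_frame("wrist")
for u,v in((251,155),(328,154),(290,154),(290,177),(290,222),(290,266),(266,326),(326,326),(290,326)):
    print((u,v),np.round(onz(f,(u+.5)/1.2-.5,(v+.5)/1.2-.5,.021,True),4))
im=f["img"];col=im[120:280,242].astype(int);print([(120+i,c.tolist()) for i,c in enumerate(col) if i%1==0 and 20<i<125][::2])
```

```text
(251, 155) [ 0.4014 -0.3327  0.021 ]
(328, 154) [ 0.4128 -0.2858  0.021 ]
(290, 154) [ 0.4071 -0.3088  0.021 ]
(290, 177) [ 0.4211 -0.3124  0.021 ]
(290, 222) [ 0.4492 -0.3196  0.021 ]
(290, 266) [ 0.4782 -0.3272  0.021 ]
(266, 326) [ 0.5185 -0.3557  0.021 ]
(326, 326) [ 0.5286 -0.3141  0.021 ]
(290, 326) [ 0.5224 -0.3389  0.021 ]
[(141, [174, 173, 162]), (143, [174, 172, 164]), (145, [178, 173, 166]), (147, [114, 115, 108]), (149, [5, 47, 35]), (151, [16, 50, 42]), (153, [17, 52, 42]), (155, [21, 56, 39]), (157, [25, 56, 44]), (159, [17, 48, 38]), (161, [12, 48, 36]), (163, [24, 50, 43]), (165, [22, 54, 41]), (167, [21, 52, 37]), (169, [10, 47, 37]), (171, [23, 48, 38]), (173, [12, 42, 36]), (175, [15, 43, 34]), (177, [10, 43, 34]), (179, [3, 35, 33]), (181, [23, 44, 34]), (183, [83, 85, 79]), (185, [108, 106, 98]), (187, [115, 111, 105]), (189, [136, 134, 127]), (191, [139, 136, 129]), (193, [140, 138, 130]), (195, [138, 135, 128]), (197, [134, 134, 123]), (199, [139, 136, 128]), (201, [139, 134, 127]), (203, [137, 134, 126]), (205, [140, 135, 128]), (207, [132, 130, 121]), (209, [137, 133, 123]), (211, [133, 131, 122]), (213, [136, 133, 125]), (215, [135, 132, 121]), (217, [134, 131, 125]), (219, [140, 137, 129]), (221, [122, 121, 114]), (223, [46, 58, 48]), (225, [12, 42, 33]), (227, [8, 38, 28]), (229, [2, 38, 28]), (231, [22, 47, 36]), (233, [17, 43, 37]), (235, [18, 45, 40]), (237, [16, 42, 37]), (239, [27, 47, 44]), (241, [40, 43, 40]), (243, [53, 54, 53])]
```

Panel centre (0.466, -0.3228), length measured at 119 mm. That matches the given size, so I'll go down and grip.

Emit:
{"api": "servo_tool", "payload": {
  "moves": [
    [[0,-0.34,1,0,0,0,-1],[0,-0.34,2,0,0,0,-1],[0,-0.34,2.7,0,0,0,-1],[0,-0.34,3.0,0,0,0,-1],[0,-0.34,3.15,0,0,0,-1],[0,-0.34,3.15,0,0,0,-1],[0,-0.34,3.15,0,0,0,1],[0,-0.34,3.15,0,0,0,1],[0,-0.34,3.15,0,0,0,1],[0,-0.34,3.15,0,0,0,1]]
  ],
  "newtons": 20
}}

```text
time: 4.52
ee_pos: [0.4657, -0.3228, 0.0215]
ee_rot: [180.0, 0.1, 166.0]
wrist_force: [-0.2, 0.9, 0.2]
opening: 0.0682
```

Emit:
{"api": "servo_tool", "payload": {
  "moves": [
    [[0,0,0,0,0,0,1],[0,0,0,0,0,0,1],[0,0,0,0,0,0,1],[0,0,0,0,0,0,1],[0,0,-1,0,0,0,1],[0,0,-2,0,0,0,1],[0,0,-3,0,0,0,1],[0,0,-4,0,0,0,1],[0,0,-5,0,0,0,1],[0,0,-6,0,0,0,1]]
  ]
}}

```text
time: 5.35
ee_pos: [0.465, -0.3226, 0.172]
ee_rot: [180.0, -0.0, 166.0]
wrist_force: [0.3, -0.1, -0.6]
opening: 0.0482
```

```bash
cat > tgt.py <<'E'
from go import *
B0=np.array([.5195,.1546,.0600]);BY=-3.5
RB=Ro.from_euler("z",BY,degrees=True).as_matrix()@Ro.from_euler("y",-18,degrees=True).as_matrix()
bed=lambda x,y,z:B0+RB@np.array([x,y,z])/1000
# tool: x=-bed x, y=bed y, z=-bed z
RP=RB@np.diag([-1,1,-1.])
RF=RB@np.array([[0,1,0],[1,0,0],[0,0,-1.]])  # tool x=bed y, tool y=bed x
RF2=RB@np.array([[0,-1,0],[-1,0,0],[0,0,-1.]])
def inbed():
    s=read_state();print("tcp in bed mm",np.round(RB.T@(s["ee_pos"]-B0)*1000,1),"op",round(s["opening"],4))
E
python3 - <<'E'
from tgt import *
delta(bed(-15,48,110),RP)
f=grab_frame("side");save("s4.png",f,(150,150,470,384),2)
E
```

```text
t 5.35 pos [ 0.465  -0.3226  0.172 ] rot [ 1.7999e+02 -2.0000e-02  1.6602e+02] op 0.0482 j [-10.  18.  48. 100. -15.  68. 118.] F [ 0.3 -0.1 -0.6]
delta [ 4.742 20.587  0.487] [-0.327 -3.594 -2.08 ]
```

View pics/s4.png

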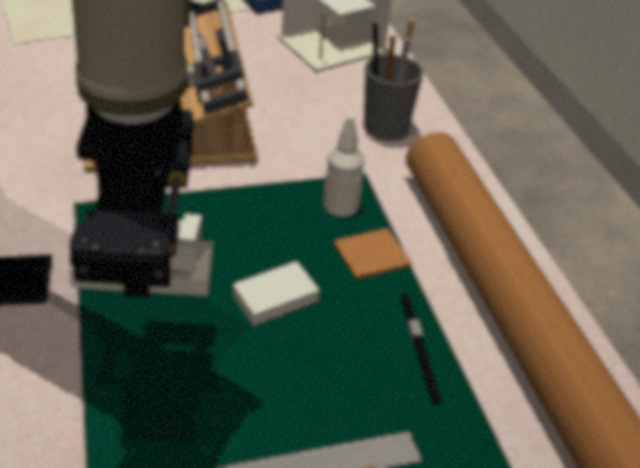

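The panel is held (opening 48.2 mm) and the neighbours are undisturbed. Carrying it over, raised.

Emit:
{"api": "servo_tool", "payload": {
  "moves": [
    [[0.2,0.5,-1,0,0,0,1],[0.5,1.5,-2,0,0,0,1],[0.9,2.8,-2.4,0,-0.2,-0.1,1],[1.3,4.2,-2.4,0,-0.5,-0.3,1],[1.7,5.6,-2.4,0,-0.8,-0.5,1],[2.1,7.0,-2.4,0,-1.2,-0.7,1],[2.5,8.4,-2.4,-0.1,-1.6,-0.9,1],[2.9,9.8,-2.4,-0.1,-2.0,-1.1,1],[3.2,11.2,-2.4,-0.2,-2.4,-1.3,1],[3.5,12.4,-2.4,-0.2,-2.7,-1.6,1]]
  ]
}}

```text
time: 6.23
ee_pos: [0.4546, 0.0015, 0.231]
ee_rot: [179.8, 13.7, 174.1]
wrist_force: [0.9, 0.1, 0.2]
opening: 0.0478
```

```bash
python3 -c "
from tgt import *
delta(bed(-10,48,80),RP)"
```

```text
t 6.23 pos [0.4546 0.0015 0.231 ] rot [179.85  13.66 174.14] op 0.0478 j [-36. -16.  24. 120.  12.  62.  67.] F [0.9 0.1 0.2]
delta [0.43  8.209 3.954] [-0.098 -0.866 -0.455]
```

Emit:
{"api": "servo_tool", "payload": {
  "moves": [
    [[0,1.4,0,0,0,0,1],[0.1,2.8,0,-0.1,-0.3,-0.1,1],[0.2,4.2,0,-0.1,-0.5,-0.3,1],[0.3,5.6,0.3,-0.1,-0.8,-0.4,1],[0.4,7,1,-0.1,-0.87,-0.46,1],[0.43,7.8,2,-0.1,-0.87,-0.46,1],[0.43,8.2,3,-0.1,-0.87,-0.46,1],[0.43,8.2,3.9,-0.1,-0.87,-0.46,1],[0.43,8.2,3.95,-0.1,-0.87,-0.46,1],[0.43,8.2,3.95,-0.1,-0.87,-0.46,1]]
  ]
}}

```text
time: 7.07
ee_pos: [0.4883, 0.201, 0.1315]
ee_rot: [-179.8, 17.7, 176.5]
wrist_force: [-0.2, -1.0, -0.6]
opening: 0.0476
```

```bash
python3 -c "
from tgt import *
inbed();delta(bed(-10,48,26),RP)
f=grab_frame('side');save('s5.png',f,(170,120,300,230),6)
f=grab_frame('top');save('t5.png',f,(140,150,280,275),5)"
```

```text
tcp in bed mm [-10.2  44.4  78.6] op 0.0476
t 7.07 pos [0.4883 0.201  0.1315] rot [-179.77   17.74  176.45] op 0.0476 j [-44.   2.  10. 120.  15.  45.  43.] F [-0.2 -1.  -0.6]
delta [-0.019  0.153  2.101] [-0.048 -0.053 -0.009]
```

View pics/s5.png

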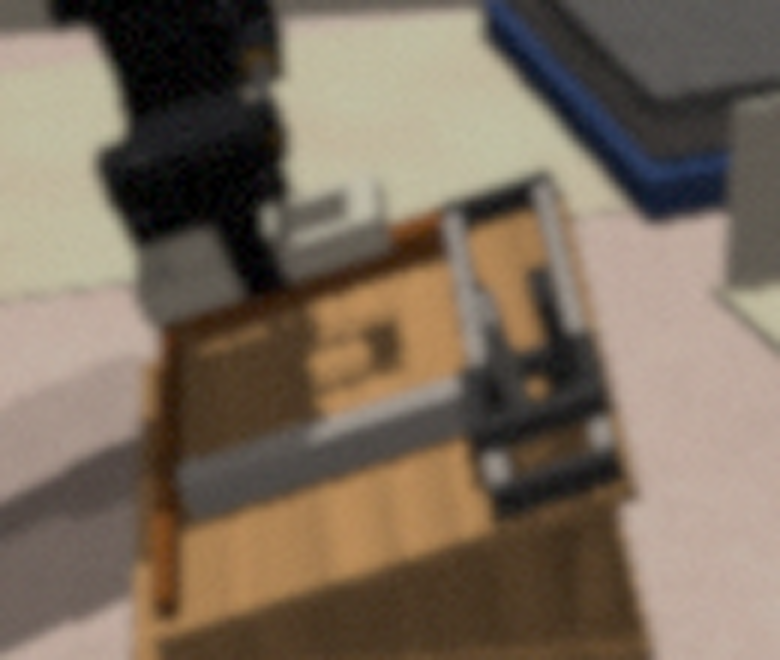

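Panel parallel to the slope above its place. Descending to about 3 mm above, then slowly to contact.

Emit:
{"api": "servo_tool", "payload": {
  "moves": [
    [[0,0.15,0.7,0,0,0,1],[0,0.15,1.4,0,0,0,1],[0,0.15,1.9,0,0,0,1],[0,0.15,2.1,0,0,0,1],[0,0.15,2.2,0,0,0,1],[0,0.15,2.25,0,0,0,1],[0,0.15,2.3,0,0,0,1],[0,0.15,2.35,0,0,0,1],[0,0.15,2.4,0,0,0,1],[0,0.15,2.4,0,0,0,1]]
  ]
}}

```text
time: 8.0
ee_pos: [0.5076, 0.2045, 0.0757]
ee_rot: [-179.9, 17.9, 176.5]
wrist_force: [0.1, -0.2, -0.9]
opening: 0.0478
```

```bash
python3 -c "
from tgt import *
inbed();delta(bed(-10,48,19),RP)"
```

```text
tcp in bed mm [-9.3 49.1 19.6] op 0.0478
t 8.0 pos [0.5076 0.2045 0.0757] rot [-179.93   17.89  176.45] op 0.0478 j [-43.   9.  11. 120.  15.  38.  43.] F [ 0.1 -0.2 -0.9]
delta [ 0.028 -0.045  0.023] [-0.018 -0.022 -0.009]
```

Emit:
{"api": "servo_tool", "payload": {
  "moves": [
    [[0,0,0.03,0,0,0,1],[0,0,0.06,0,0,0,1],[0,0,0.08,0,0,0,1],[0.04,0,0.08,0,0,0,1],[0.08,0,0.08,0,0,0,1],[0.12,0,0.08,0,0,0,1],[0.16,0,0.08,0,0,0,1],[0.2,0,0.08,0,0,0,1],[0.2,0,0.08,0,0,0,1],[0.2,0,0.08,0,0,0,1]]
  ]
}}

```text
time: 8.83
ee_pos: [0.5048, 0.2053, 0.0735]
ee_rot: [180.0, 18.0, 176.4]
wrist_force: [-0.3, -0.9, 7.0]
opening: 0.0478
```

```bash
python3 -c "
from tgt import *
inbed();delta(bed(-10,48,19),RP)
f=grab_frame('side');save('s6.png',f,(170,120,300,230),6)"
```

```text
tcp in bed mm [-12.7  49.7  18.3] op 0.0478
t 8.83 pos [0.5048 0.2053 0.0735] rot [179.99  18.03 176.43] op 0.0478 j [-43.   9.  11. 120.  15.  37.  42.] F [-0.3 -0.9  7. ]
delta [-0.11  -0.068 -0.027] [-0.002  0.007 -0.013]
```

View pics/s6.png

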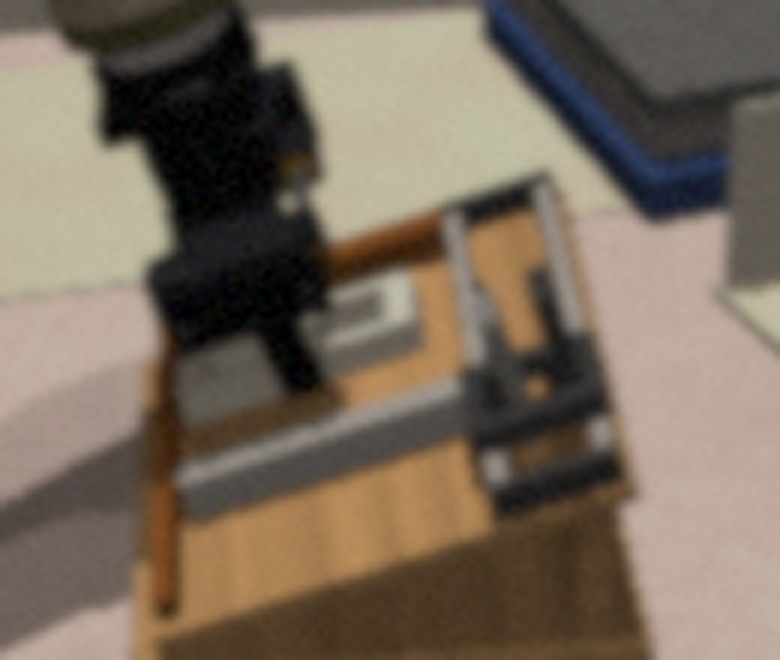

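Contact with the bed (7 N normal). Sliding a few mm more to feel the cleat.

Emit:
{"api": "servo_tool", "payload": {
  "moves": [
    [[0,0,-0.02,0,0,0,1],[0.03,0,-0.02,0,0,0,1],[0.06,0,-0.02,0,0,0,1],[0.09,0,-0.02,0,0,0,1],[0.12,0,-0.02,0,0,0,1],[0.14,0,-0.02,0,0,0,1],[0.16,0,-0.02,0,0,0,1],[0.16,0,-0.02,0,0,0,1],[0.16,0,-0.02,0,0,0,1],[0.16,0,-0.02,0,0,0,1]]
  ]
}}

```text
time: 9.72
ee_pos: [0.5009, 0.2052, 0.0723]
ee_rot: [-180.0, 18.0, 176.4]
wrist_force: [6.2, -0.2, 2.7]
opening: 0.0478
```

```bash
python3 -c "
from tgt import *
inbed();print('F in bed',RB.T@read_state()['wrist_force'])"
```

```text
tcp in bed mm [-16.8  49.4  18.4] op 0.0478
F in bed [6.72102371 0.19755804 0.69600721]
```

Cleat felt (6.7 N up the slope), panel flat. Releasing with the jaws only partly open, to clear the stop, then backing off.

Emit:
{"api": "servo_tool", "payload": {
  "moves": [
    [[-0.03,0,0,0,0,0,-0.45],[-0.03,0,0,0,0,0,-0.45],[-0.03,0,0,0,0,0,-0.45],[-0.03,0,0,0,0,0,-0.45],[-0.03,0,0,0,0,0,-0.45],[-0.03,0,0,0,0,0,-0.45],[-0.03,0,-0.8,0,0,0,-0.45],[-0.03,0,-2,0,0,0,-0.45],[-0.03,0,-3.4,0,0,0,-0.45],[-0.03,0,-5,0,0,0,-0.45]]
  ]
}}

```text
time: 10.55
ee_pos: [0.4601, 0.2065, 0.1899]
ee_rot: [-179.7, 17.7, 176.5]
wrist_force: [0.3, 0.6, -0.8]
opening: 0.0633
```

```bash
python3 -c "
from tgt import *
inbed();delta(bed(106,-73,190),RF);delta(bed(106,-73,190),RF2)
f=grab_frame('side');save('s7.png',f,(170,120,300,230),6)"
```

```text
tcp in bed mm [-19.3  48.1 142.9] op 0.0633
t 10.55 pos [0.4601 0.2065 0.1899] rot [-179.74   17.68  176.48] op 0.0633 j [-46.  -5.   8. 118.  15.  54.  41.] F [ 0.3  0.6 -0.8]
delta [-5.002 -4.853 -1.89 ] [-9.2000e-02 -9.0000e-03  1.7996e+01]
t 10.55 pos [0.4601 0.2065 0.1899] rot [-179.74   17.68  176.48] op 0.0633 j [-46.  -5.   8. 118.  15.  54.  41.] F [ 0.3  0.6 -0.8]
delta [-5.002 -4.853 -1.89 ] [ 9.0000e-03 -9.2000e-02 -1.8004e+01]
```

View pics/s7.png

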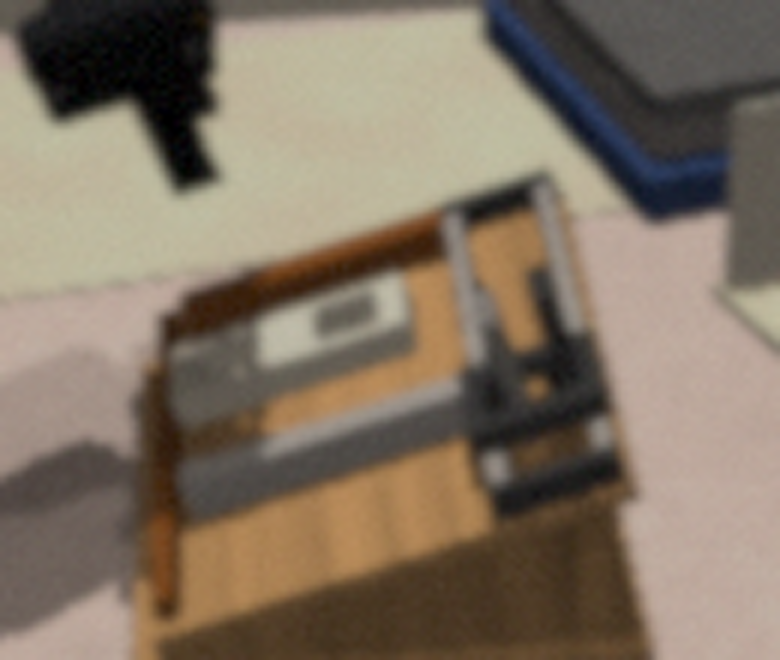

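The panel lies flat against the cleat, between the fence and the stop, and released. Now going over the carriage with a quarter turn (the side that keeps joint 7 in range).

Emit:
{"api": "servo_tool", "payload": {
  "moves": [
    [[-0.5,-0.5,0,0,0,1.2,-0.45],[-1,-1,0,0,0,2.4,-0.5],[-1.5,-1.5,0,0,0,3.6,-0.8],[-2,-2,0,0,0,4.8,-1],[-2.5,-2.5,0,0,0,6,-1],[-3,-3,0,0,0,7.2,-1],[-3.5,-3.5,0,0,0,8.4,-1],[-4,-4,0,0,0,9.6,-1],[-4.5,-4.4,0,0,0,10.8,-1],[-5,-4.8,0,0,0,12,-1]]
  ]
}}

```text
time: 11.43
ee_pos: [0.5729, 0.0797, 0.2283]
ee_rot: [164.5, 8.8, 114.9]
wrist_force: [0.8, 0.2, -0.4]
opening: 0.0869
```

```bash
python3 -c "
from tgt import *
inbed();delta(bed(107,-73,125),RF)"
```

```text
tcp in bed mm [107.  -71.5 142.2] op 0.0869
t 11.43 pos [0.5729 0.0797 0.2283] rot [164.5    8.79 114.94] op 0.0869 j [-35.   1.  19. 108.   7.  54.   7.] F [ 0.8  0.2 -0.4]
delta [-0.05  -0.027  0.689] [-0.053  0.013  5.931]
```

Emit:
{"api": "servo_tool", "payload": {
  "moves": [
    [[0,0,0,0,0,1.2,-1],[0,0,0,0,0,2.4,-1],[0,0,0,0,0,3.6,-1],[0,0,0,0,0,4.8,-1],[0,0,0,-0.05,0,5.9,-1],[0,0,0,-0.05,0,5.93,-1],[0,0,0,-0.05,0,5.93,-1],[0,0,0,-0.05,0,5.93,-1],[0,0,0,-0.05,0,5.93,-1],[0,0,0,-0.05,0,5.93,-1]]
  ]
}}

```text
time: 12.27
ee_pos: [0.5731, 0.0803, 0.229]
ee_rot: [161.9, 0.2, 86.9]
wrist_force: [0.2, -0.8, 0.1]
opening: 0.0871
```

Run:
```python
from tgt import *
import pickle
inbed();delta(bed(107.,-73,52),RF)
f=grab_frame("wrist");t=grab_frame("top");s=grab_frame("side");pickle.dump((f,t,s),open("w8.pkl","wb"))
def pf(f,X):
    p=np.array(f["R"])@X+np.array(f["t"]);r=np.hypot(p[0],p[1]);th=np.arctan2(r,p[2]);return f["fx"]*th*p[0]/r+f["cx"],f["fy"]*th*p[1]/r+f["cy"]
for m in((91,-73,76),(117,-73,76)):print(m,"wrist",np.round(pf(f,bed(*m)),1),"top",np.round(proj(t,bed(*m)),1),"side",np.round(proj(s,bed(*m)),1))
a=cv2.resize(f["img"][:,:,::-1],(512,384))
b=cv2.resize(s["img"][165:229,215:279,::-1],(280,280),interpolation=3)
c=cv2.resize(t["img"][145:209,200:264,::-1],(280,280),interpolation=3)
o=np.zeros((570,800,3),np.uint8);o[:384,:512]=a;o[:280,515:795]=b;o[285:565,515:795]=c;cv2.imwrite("pics/m8.png",o)
```

```text
tcp in bed mm [107.4 -70.8 142.8] op 0.0871
t 12.27 pos [0.5731 0.0803 0.229 ] rot [1.6191e+02 1.6000e-01 8.6860e+01] op 0.0871 j [-35.   1.  19. 108.   7.  54. -22.] F [ 0.2 -0.8  0.1]
delta [-0.083 -0.022  3.63 ] [0.019 0.009 0.078]
(91, -73, 76) wrist [232.9 214.6] top [233.8 188.9] side [250.3 168.7]
(117, -73, 76) wrist [267.7 214.8] top [234.4 178.4] side [259.9 165.6]
```

View pics/m8.png

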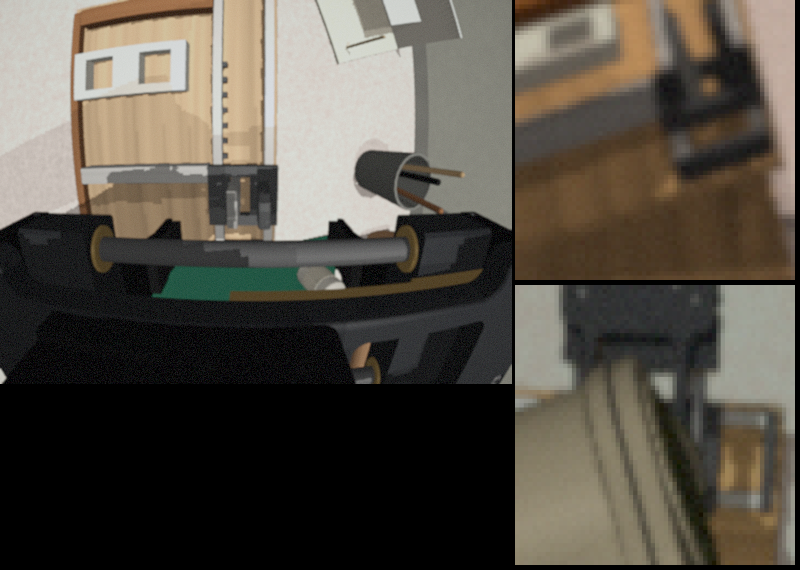

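The composite's wrist view shows the tab at (232,~210) and the post at (266,~212), right where the bed frame puts them ((233,215), (268,215)). The panel sits flat at (130,70) against the cleat. Descending over tab and post.

Emit:
{"api": "servo_tool", "payload": {
  "moves": [
    [[-0.08,0,0.6,0,0,0.08,-1],[-0.08,0,1.2,0,0,0.08,-1],[-0.08,0,1.7,0,0,0.08,-1],[-0.08,0,2.2,0,0,0.08,-1],[-0.08,0,2.6,0,0,0.08,-1],[-0.08,0,3.0,0,0,0.08,-1],[-0.08,0,3.3,0,0,0.08,-1],[-0.08,0,3.5,0,0,0.08,-1],[-0.08,0,3.5,0,0,0.08,-1],[-0.08,0,3.5,0,0,0.08,-1]]
  ]
}}

```text
time: 13.25
ee_pos: [0.6003, 0.0766, 0.146]
ee_rot: [161.9, 0.0, 86.4]
wrist_force: [-0.3, -0.7, -0.1]
opening: 0.0866
```

```bash
python3 -c "
from tgt import *
inbed();delta(bed(107.,-73,52),RF)"
```

```text
tcp in bed mm [107.8 -72.9  55.4] op 0.0866
t 13.25 pos [0.6003 0.0766 0.146 ] rot [1.6189e+02 2.0000e-02 8.6390e+01] op 0.0866 j [-33.   9.  20. 111.   3.  44. -19.] F [-0.3 -0.7 -0.1]
delta [-0.002 -0.032  0.136] [ 0.023  0.01  -0.019]
```

Now squeezing at 30 N (12 N needed), then checking opening and balance.

Emit:
{"api": "servo_tool", "payload": {
  "moves": [
    [[0,0,0.1,0,0,0,0],[0,0,0.1,0,0,0,0.4],[0,0,0.1,0,0,0,1],[0,0,0.1,0,0,0,1],[0,0,0.1,0,0,0,1],[0,0,0.1,0,0,0,1],[0,0,0.1,0,0,0,1],[0,0,0.1,0,0,0,1],[0,0,0.1,0,0,0,1],[0,0,0.1,0,0,0,1]]
  ],
  "newtons": 30
}}

```text
time: 14.08
ee_pos: [0.5993, 0.0767, 0.1425]
ee_rot: [162.1, 0.0, 86.4]
wrist_force: [9.3, -1.1, 0.3]
opening: 0.0288
```

```bash
python3 -c "
from tgt import *
inbed();print(RB.T@read_state()['wrist_force']);delta(bed(107.,-73+50,53),RF)"
```

```text
tcp in bed mm [105.7 -72.9  52.4] op 0.0288
[ 8.94799329 -0.55695474 -2.62816871]
t 14.08 pos [0.5993 0.0767 0.1425] rot [1.6211e+02 5.0000e-02 8.6410e+01] op 0.0288 j [-33.   9.  20. 111.   3.  43. -19.] F [ 9.3 -1.1  0.3]
delta [ 1.995  0.048 -0.027] [-0.022  0.014 -0.014]
```

Emit:
{"api": "servo_tool", "payload": {
  "moves": [
    [[0,0.04,0,0,0,0,1],[0,0.08,0,0,0,0,1],[0,0.08,0,0,0,0,1],[0,0.08,0,0,0,0,1],[0,0.08,0,0,0,0,1],[0,0.08,0,0,0,0,1],[0,0.08,0,0,0,0,1],[0,0.08,0,0,0,0,1],[0,0.08,0,0,0,0,1],[0,0.08,0,0,0,0,1]]
  ],
  "newtons": 30
}}

```text
time: 14.92
ee_pos: [0.6009, 0.0767, 0.1431]
ee_rot: [162.1, 0.0, 86.4]
wrist_force: [-12.1, 1.4, 4.4]
opening: 0.0251
```

```bash
python3 -c "
from tgt import *
inbed();print(RB.T@read_state()['wrist_force']);delta(bed(107.,-73+50,53),RF)"
```

```text
tcp in bed mm [107.5 -72.8  52.4] op 0.0251
[-10.24030178   0.6324478    7.95697371]
t 14.92 pos [0.6009 0.0767 0.1431] rot [1.6214e+02 4.0000e-02 8.6410e+01] op 0.0251 j [-33.  10.  20. 110.   3.  44. -19.] F [-12.1   1.4   4.4]
delta [ 1.992 -0.022 -0.026] [-0.029  0.013 -0.016]
```

Tab is fully in (25.1 mm). Easing the sideways load by 1 mm and starting to slide.

Emit:
{"api": "servo_tool", "payload": {
  "moves": [
    [[0,-0.03,0,0,0,0,1],[0.1,-0.03,0,0,0,0,1],[0.25,-0.03,0,0,0,0,1],[0.4,-0.03,0,0,0,0,1],[0.55,-0.03,0,0,0,0,1],[0.7,-0.03,0,0,0,0,1],[0.85,-0.03,0,0,0,0,1],[1.0,-0.03,0,0,0,0,1],[1.0,-0.03,0,0,0,0,1],[1.0,-0.03,0,0,0,0,1]]
  ]
}}

```text
time: 15.75
ee_pos: [0.6024, 0.1021, 0.1431]
ee_rot: [162.1, 0.0, 86.4]
wrist_force: [-8.6, 1.7, 0.8]
opening: 0.025
```

```bash
python3 -c "
from tgt import *
inbed();print(RB.T@read_state()['wrist_force']);delta(bed(107.,28,52.5),RF)"
```

```text
tcp in bed mm [107.4 -47.3  52.5] op 0.025
[-7.99858503  1.16930934  3.48278928]
t 15.75 pos [0.6024 0.1021 0.1431] rot [1.6207e+02 2.0000e-02 8.6430e+01] op 0.025 j [-35.  10.  20. 110.   4.  44. -22.] F [-8.6  1.7  0.8]
delta [ 3.013e+00 -1.800e-02 -3.000e-03] [-0.013  0.007 -0.011]
```

Emit:
{"api": "servo_tool", "payload": {
  "moves": [
    [[0.15,-0.03,0,0,0,0,1],[0.35,-0.03,0,0,0,0,1],[0.55,-0.03,0,0,0,0,1],[0.75,-0.03,0,0,0,0,1],[0.95,-0.03,0,0,0,0,1],[1.15,-0.03,0,0,0,0,1],[1.35,-0.03,0,0,0,0,1],[1.5,-0.03,0,0,0,0,1],[1.6,-0.03,0,0,0,0,1],[1.7,-0.03,0,0,0,0,1]]
  ]
}}

```text
time: 16.58
ee_pos: [0.6048, 0.144, 0.1431]
ee_rot: [162.0, 0.1, 86.4]
wrist_force: [-7.4, -0.8, 2.0]
opening: 0.0253
```

Emit:
{"api": "servo_tool", "payload": {
  "moves": [
    [[0.1,0,0,0,0,0,1],[0.2,0,0,0,0,0,1],[0.3,0,0,0,0,0,1],[0.4,0,0,0,0,0,1],[0.5,0,0,0,0,0,1],[0.6,0,0,0,0,0,1],[0.7,0,0,0,0,0,1],[0.8,0,0,0,0,0,1],[0.9,0,0,0,0,0,1],[1.0,0,0,0,0,0,1]]
  ]
}}

```text
time: 17.42
ee_pos: [0.6062, 0.1686, 0.1431]
ee_rot: [162.0, 0.1, 86.4]
wrist_force: [-8.2, -2.3, 3.5]
opening: 0.0252
```

```bash
python3 -c "
from tgt import *
inbed();print(RB.T@read_state()['wrist_force']);delta(bed(107.,28,52.5),RF)"
```

```text
tcp in bed mm [107.2  19.3  52.5] op 0.0252
[-6.60052988 -2.75009725  5.87271925]
t 17.42 pos [0.6062 0.1686 0.1431] rot [1.6203e+02 7.0000e-02 8.6370e+01] op 0.0252 j [-40.  13.  18. 106.   6.  45. -30.] F [-8.2 -2.3  3.5]
delta [ 0.348 -0.009  0.001] [-0.006  0.021 -0.022]
```

Fence at about 92 mm, pushing with 2.8 N. Creeping on until the force rises at the stop.

Emit:
{"api": "servo_tool", "payload": {
  "moves": [
    [[0.06,0,0,0,0,0,1],[0.12,0,0,0,0,0,1],[0.17,0,0,0,0,0,1],[0.21,0,0,0,0,0,1],[0.25,0,0,0,0,0,1],[0.28,0,0,0,0,0,1],[0.31,0,0,0,0,0,1],[0.34,0,0,0,0,0,1],[0.36,0,0,0,0,0,1],[0.36,0,0,0,0,0,1]]
  ]
}}

```text
time: 18.25
ee_pos: [0.6067, 0.1779, 0.143]
ee_rot: [162.0, 0.1, 86.4]
wrist_force: [-8.4, -0.6, 3.6]
opening: 0.0251
```

```bash
python3 -c "
from tgt import *
inbed();print(RB.T@read_state()['wrist_force'])"
```

```text
tcp in bed mm [107.1  28.5  52.5] op 0.0251
[-6.77299202 -1.12556052  6.03707561]
```

Emit:
{"api": "servo_tool", "payload": {
  "moves": [
    [[0.02,0,0,0,0,0,1],[0.04,0,0,0,0,0,1],[0.06,0,0,0,0,0,1],[0.08,0,0,0,0,0,1],[0.08,0,0,0,0,0,1],[0.08,0,0,0,0,0,1],[0.08,0,0,0,0,0,1],[0.08,0,0,0,0,0,1],[0.08,0,0,0,0,0,1],[0.08,0,0,0,0,0,1]]
  ]
}}

```text
time: 19.08
ee_pos: [0.6069, 0.178, 0.1431]
ee_rot: [162.1, 0.1, 86.3]
wrist_force: [-10.8, -6.6, 6.7]
opening: 0.0254
```

```bash
python3 -c "
from tgt import *
inbed();print(RB.T@read_state()['wrist_force'])"
```

```text
tcp in bed mm [107.2  28.7  52.5] op 0.0254
[-7.76652675 -7.28261034  9.58724594]
```

Snug: 2 mm commanded gave only 0.2 mm, with 7 N. Letting go and backing straight off.

Emit:
{"api": "servo_tool", "payload": {
  "moves": [
    [[-0.02,0,0,0,0,0,-0.1],[-0.04,0,0,0,0,0,-0.6],[-0.04,0,0,0,0,0,-1],[-0.04,0,0,0,0,0,-1],[-0.04,0,0,0,0,0,-1],[-0.04,0,0,0,0,0,-1],[-0.04,0,0,0,0,0,-1],[-0.04,0,0,0,0,0,-1],[-0.04,0,0,0,0,0,-1],[-0.04,0,0,0,0,0,-1]]
  ]
}}

```text
time: 19.92
ee_pos: [0.608, 0.1789, 0.1438]
ee_rot: [161.9, 0.0, 86.4]
wrist_force: [0.3, -0.2, -0.8]
opening: 0.0826
```

Emit:
{"api": "servo_tool", "payload": {
  "moves": [
    [[0,0,-0.3,0,0,0,-1],[0,0,-0.8,0,0,0,-1],[0,0,-1.4,0,0,0,-1],[0,0,-2.0,0,0,0,-1],[0,0,-2.8,0,0,0,-1],[0,0,-3.6,0,0,0,-1],[0,0,-4.4,0,0,0,-1],[0,0,-5,0,0,0,-1],[0,0,-5,0,0,0,-1],[0,0,-5,0,0,0,-1]]
  ]
}}

```text
time: 20.75
ee_pos: [0.5693, 0.1816, 0.2641]
ee_rot: [161.8, -0.1, 86.4]
wrist_force: [-1.0, 0.1, -0.8]
opening: 0.0872
```

Run:
```python
from tgt import *
import pickle
inbed();delta(bed(107.,28,150),RF)
f=grab_frame("wrist");s=grab_frame("side");t=grab_frame("top");pickle.dump((f,s,t),open("w9.pkl","wb"))
o=np.zeros((560,780,3),np.uint8);o[:384,:512]=f["img"][:,:,::-1]
o[:280,515:]=cv2.resize(s["img"][150:220,200:266,::-1],(265,280),interpolation=3)
o[280:,515:]=cv2.resize(t["img"][165:255,160:245,::-1],(265,280),interpolation=3);cv2.imwrite("pics/m9.png",o)
```

```text
tcp in bed mm [108.7  30.  179.3] op 0.0872
t 20.75 pos [0.5693 0.1816 0.2641] rot [ 1.6177e+02 -9.0000e-02  8.6410e+01] op 0.0872 j [-44.   3.  17. 102.  10.  60. -34.] F [-1.   0.1 -0.8]
delta [-0.08  -0.074  1.171] [ 0.046 -0.012 -0.022]
```

Picture limit reached (my miscount), so I'll check by numbers: colour profiles along the bed in the wrist and side views, through the panel's middle, lengthwise, and across the tab.

Run:
```python
from tgt import *
import pickle
f,s,t=pickle.load(open("w9.pkl","rb"))
def pf(f,X):
    p=np.array(f["R"])@X+np.array(f["t"]);r=np.hypot(p[0],p[1]);th=np.arctan2(r,p[2]);return f["fx"]*th*p[0]/r+f["cx"],f["fy"]*th*p[1]/r+f["cy"]
def px(f,P,X):
    u,v=P(f,X);u,v=int(round(u)),int(round(v))
    return (u,v,*f["img"][v,u].tolist()) if 0<=u<512 and 0<=v<384 else None
for n,fr,P in(("wrist",f,pf),("side",s,proj)):
    print(n,"along y at x=-15,z=18");print([(y,px(fr,P,bed(-15,y,18))) for y in range(30,126,4)])
    print(n,"along y at x=38 (window rims)");print([(y,px(fr,P,bed(52,y,18))) for y in range(30,126,4)])
    print(n,"along x at y=81,z=18");print([(x,px(fr,P,bed(x,81,18))) for x in range(-92,66,4)])
print("tab across, wrist z=70",[(x,px(f,pf,bed(x,29,68))) for x in range(76,132,3)])
```

```text
wrist along y at x=-15,z=18
[(30, (142, 186, 114, 94, 72)), (34, (142, 182, 119, 99, 77)), (38, (141, 179, 120, 100, 79)), (42, (141, 175, 110, 110, 104)), (46, (141, 171, 111, 112, 106)), (50, (141, 168, 138, 136, 133)), (54, (140, 164, 186, 184, 179)), (58, (140, 161, 189, 187, 176)), (62, (140, 157, 210, 208, 198)), (66, (140, 153, 210, 206, 196)), (70, (139, 150, 209, 206, 197)), (74, (139, 146, 210, 206, 196)), (78, (139, 142, 210, 207, 198)), (82, (139, 139, 210, 206, 197)), (86, (139, 135, 210, 208, 198)), (90, (139, 131, 210, 206, 196)), (94, (138, 127, 212, 209, 198)), (98, (138, 124, 210, 206, 197)), (102, (138, 120, 211, 207, 198)), (106, (138, 116, 147, 111, 84)), (110, (138, 113, 147, 104, 71)), (114, (138, 109, 152, 105, 71)), (118, (138, 105, 146, 102, 71)), (122, (138, 102, 148, 109, 78))]
wrist along y at x=38 (window rims)
[(30, (201, 185, 118, 99, 76)), (34, (201, 181, 125, 103, 81)), (38, (200, 178, 133, 115, 89)), (42, (200, 174, 113, 111, 109)), (46, (200, 170, 176, 175, 170)), (50, (200, 167, 190, 188, 184)), (54, (200, 163, 193, 191, 186)), (58, (200, 159, 107
[... 4705 characters left out ...]
 80, 57, 41)), (60, (242, 162, 68, 43, 24)), (64, (243, 162, 68, 49, 37))]
tab across, wrist z=70 [(76, (218, 198, 62, 60, 60)), (79, (221, 198, 55, 57, 56)), (82, (224, 198, 52, 51, 53)), (85, (228, 198, 125, 124, 120)), (88, (231, 198, 162, 159, 154)), (91, (234, 198, 160, 158, 153)), (94, (238, 198, 98, 97, 93)), (97, (241, 198, 118, 100, 80)), (100, (245, 198, 110, 93, 71)), (103, (248, 198, 73, 67, 53)), (106, (251, 198, 51, 53, 55)), (109, (255, 198, 51, 48, 49)), (112, (258, 198, 72, 70, 73)), (115, (261, 198, 40, 40, 39)), (118, (265, 198, 46, 47, 49)), (121, (268, 198, 56, 57, 54)), (124, (272, 198, 119, 121, 116)), (127, (275, 198, 216, 216, 209)), (130, (278, 198, 215, 215, 208))]
```

The numbers agree. Panel white runs from y = 58 to 105 mm, with no gap to the stop or fence, and x = -76 to 43 mm against the cleat. The tab's outer face is back at x ≈ 85–87, so it has sprung out. The arm is clear.

```bash
python3 -c "
from station import *
s=read_state();print(s['time'],abs(s['joint_vel']).max());print(job_done())"
```

```text
20.9 0.491754451379488
the job is handed in; nothing more can be done
None
```

The windowed panel is on the sloped board, pushed snug against the end stop by the fence. The fence is let go with its tab out, and I handed the job in at 20.9 s of the 54 s; no verdict came back.

**What I did:**
- I gripped the panel across its solid middle and lowered it flat onto the slope. I slid it down until I felt the cleat (6.7 N), then let go about 30 mm short of the stop.
- I squeezed the tab fully in (opening 25 mm) and slid the fence about 101.5 mm. The push force rose to 7 N and the fence stopped moving. I let go there and backed off.

**Last checks, from camera colour profiles:**
- **Panel:** it spans bed y from about 58 to 105 mm, with no visible gap to the stop or the fence, and bed x from about -76 to 43 mm, against the cleat.
- **Tab:** its outer face is back at about x = 85–87 mm, where it sits when sprung out.
- **Robot:** the arm is clear, with no contact force.

**Not checked or disagreeing:**
- **Final look:** I did not see a final picture, because I had used up the 12 allowed. The end state rests on the numbers above.
- **Lock:** I did not test the fence lock by pushing on it.
- **Bed position:** my estimate is about 2 mm off. The panel read x = -16.8 mm at the cleat, where the text gives -15, but this is within the -19 to -8 mm limits. The camera points for the bed disagreed with the fit by up to 7 mm at one badly seen corner.

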